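Seat the large-tube block in the dry-block heater

ROBOT

A 6-joint arm with a two-finger parallel gripper is mounted at the origin on the work surface. World frame = base frame: x ahead of the robot, y to its left, z up, the work surface at z = 0. Lengths are in m, angles in rad, forces in N, time in s.
With the tool pointing down it reaches from about 0.275 to 0.75 m from the base axis. Payload 10.2 kg.
Tool frame: the origin (TCP) lies at the very end of the fingers, on their centre line; the grasp point (between the pads) lies 19 mm behind it; z points along the fingers, y is the line along which they close (so a half turn about z gives the same grasp; the last joint's range is limited). The gripper opens to 88 mm and grips with 3 to 60 N. Pads are 18 mm wide; open, the fingers measure 123 mm over their backs; the gripper's body (75 mm by 187 mm) begins 45 mm behind the grasp point.
Start: joints at [0.881, 0.313, 1.498, -0, 1.331, -0.223], TCP at [0.236, 0.469, 0.239] pointing down, gripper open.
Joint ranges: [-2.94, 2.94], [-0.97, 2.17], [0.19, 2.56], [-1.23, 4.37], [0.02, 3.11], [-2.88, 2.88]. Speed limits (rad/s): [2.39, 2.39, 3.01, 3.14, 3.14, 3.14].

INTERFACE

Orientations are given as a 3x3 rotation matrix whose columns are the frame's x, y, z axes.
In Python, from rig import get_obs, snapshot, hand_in gives the robot as it stands.
- The arm moves only by the tool servo_tool, never from a script. Its arguments are lists of equal length, an entry for each row: "delta_rot": the turn, a rotation vector about the world's x, y, z in rad, a list of three; "delta_pos": the shift along the world's x, y, z in m, a list of three; "claw": the finger opening in m, from 0 to 0.0881. In form: {"delta_rot": [[wx, wy, wz], ...], "delta_pos": [[dx, dy, dz], ...], "claw": [claw, ...]}. A call has 1 to 10 rows; each row shifts and turns the commanded pose from where the row before left it; what a row does not reach is not made up. A row lasts 1/12 s, in which the tool goes at most 41.7 mm and 7.16 degrees, less where a joint would pass 70% of its speed; a pose out of reach is approached as far as the arm can. A call is refused whole if a number of a shift passes 0.0417 or a number of a turn 0.125, either way. A call with a gripper value outside its range is refused whole. The fingers move at their own pace and stop on an object; "newtons" is the grip in N (left out, the last holds). Time passes only in rows, so rows that do not move let the fingers close. It gives the time, the measured TCP pose, the force, the opening and the grip force at its end, in the units of the state.
- get_obs(): the state, without advancing time (a new reading comes with each control period).
- snapshot(name): name is "side" or "top"; returns a dict with "color" (420x560x3 uint8, blue, green, red), "depth" (420x560 float32, m along the optical axis (not along the pixel's ray), 0 where there is no reading), "fx", "fy", "cx", "cy" (pixels), "R" (3x3) and "t" (3): a world point X has camera coordinates R X + t. Camera axes: x right, y down, z forward; pixel columns grow to the right and rows downward; lengths in m; the calibration is good to about 2 mm. A picture is of the moment at which its call begins.
- hand_in(): hands the job in; it is judged then, once.
The state is a dict: "time": time; "qpos": joint angles; "dq": joint speeds; "joint_torque": joint torques, N m; "tcp_pos": TCP position; "tcp_rot": TCP orientation; "ft_force": force on the tool from outside, world axes, zero at the start; "torque": the same for the moment, N m; "grip_width": finger opening in m; "finger_force": force on a finger pad.
Only numpy, scipy, OpenCV 4.12 (cv2) and the standard library are available. Lean on these libraries where they do the work, as an engineer would, in place of code of your own. Each camera call takes 0.05 s, during which the arm holds its last target. There are 200 camera calls.

TASK

Put the aluminium block with the six large holes into the heater's well, holes up, so that it sits flat on the well's floor and square with it. Set it down gently rather than dropping it, and leave the block with the small holes and the brown bottle where they stand.

Things in the scene. Friction and masses are not known exactly. Their poses are not given: they have to be found in the camera images.
- block_large: The block to seat: a plain aluminium tube block, 80 mm long (its x) x 46 mm wide (its y) x 56 mm tall (z), about 0.4 kg, standing upright on the bench, with SIX LARGE round holes (15 mm, 3 x 2) in its top. Origin: centre of its underside. It can be gripped across its 46 mm width.
- block_small: The other aluminium tube block, same outside size and axes (80 x 46 x 56 mm), with twelve small holes (6.5 mm, 4 x 3) in its top; to be left where it stands. Origin: centre of its underside.
- well (a point): Centre of the flat floor of the well in the heater's top, 52 mm above the bench; x along the well, y across, z up. Well 90 (x) x 56 (y) mm, 18 deep; its upper 6 mm flare out 6 mm as a 45-degree bevel; a seated block stands 38 mm out of it. Heater: fixed light grey box 70 mm tall, reaching from the well's centre +-80 mm in x, 68 mm in -y and 142 mm in +y (dark control panel on top there).
- bottle: A closed brown reagent bottle, 48 mm across, 95 mm tall, standing loose beyond the blocks; to be left standing. Origin: centre of its underside. (Apart from it, a fixed tube rack 100 mm tall with its tubes and a fixed carton 70 mm tall stand farther off, at the far edge of the work.)
Mind the look-alikes: they are no part of the job. Leave any yellow look-alike of the bottle alone.

How it is judged:
At the end, for the whole second after the job is handed in: Six-hole block released at rest in the well, holes up: underside within 4 mm of the floor and 12 mm of the centre, tilt under 0.1 rad, long axis within 10 degrees of the well's (either way round); small-hole block within 30 mm and upright bottle within 40 mm of their starts (horizontal distance between block_large and well below 0.012 m and z of block_large in the frame of well between -0.004 and 0.004 m and angle between block_large's own z axis and vertical below 0.1 rad and angle between the x axis of block_large and the x axis of well, either way round below 0.175 rad and linear speed of block_large below 0.02 m/s and distance of block_small from where it was at the start of the episode below 0.03 m and distance of bottle from where it was at the start of the episode below 0.04 m and angle between bottle's own z axis and vertical below 0.2 rad); the robot touches nothing.
It fails at once if the six-hole block is dropped: it falls freely at more than 0.6 m/s (a fall of about 2 cm) (linear speed of block_large above 0.6 m/s and contact force between the fingers and block_large below 0.2 N).
It fails at once if the small-hole block is moved by more than 30 mm (distance of block_small from where it was at the start of the episode above 0.03 m).
It fails at once if the bottle is moved by more than 40 mm or tipped (distance of bottle from where it was at the start of the episode above 0.04 m or angle between bottle's own z axis and vertical above 0.4 rad).
It also fails if it takes over 32 s, if anything falls off the work surface, if the arm or the gripper's body presses on something with over 40 N, if the wrist force passes 120 N, or if a joint passes its speed limit or range.

## Working session

There is one attempt and no reset: what is moved stays moved. The work goes in short steps, Python scripts to look and compute and a tool call to move; the robot and the scene stay as the last step left them, time stands still between calls to the robot, and variables do not carry over. Pictures are saved under pics/ and viewed, at most 10 in all, crops included, and the job is handed in when it is done.

Besides the shell and the picture viewer there is one more tool, called after ">>>" in YAML: its name, and indented under it one key for each argument. servo_tool: Moves the arm, as the interface text tells. Its arguments: {"type":"object","properties":{"delta_rot":{"type":"array","items":{"type":"array","items":{"type":"number"}}},"delta_pos":{"type":"array","items":{"type":"array","items":{"type":"number"}}},"claw":{"type":"array","items":{"type":"number"}},"newtons":{"type":"number"}},"required":["delta_rot","delta_pos","claw"]}

```bash
mkdir -p pics; cat > h.py <<'E'
import numpy as np, cv2, pickle
from rig import get_obs, snapshot
def snap(n,f):
    s=snapshot(n); cv2.imwrite(f'pics/{f}.png',s['color']); pickle.dump(s,open(f'{f}.pkl','wb')); return s
def load(f): return pickle.load(open(f'{f}.pkl','rb'))
def ray(s,u,v):
    R=np.array(s['R']);t=np.array(s['t'])
    return -R.T@t, R.T@np.array([(u-s['cx'])/s['fx'],(v-s['cy'])/s['fy'],1])
def plane(s,u,v,z):
    o,d=ray(s,u,v); return o+d*(z-o[2])/d[2]
def dep(s,u,v):
    o,d=ray(s,u,v); return o+d*s['depth'][int(v),int(u)]
E
python3 - <<'E'
from h import *
for n in('side','top'):
    s=snap(n,n+'0'); print(n,-np.array(s['R']).T@np.array(s['t']),np.array(s['R'])[2])
o=get_obs();print(o['time'],o['tcp_pos'],o['tcp_rot'])
E
```

```text
side [ 0.47204341 -0.87756456  0.72360081] [ 0.12508729  0.77760112 -0.61618964]
top [ 0.53853113 -0.01582482  1.08727008] [ 0.04349251 -0.01095648 -0.99899367]
0.1 [0.23614332 0.46866187 0.23823762] [[-8.93008650e-01  4.50038923e-01 -7.20237501e-04]
 [ 4.50039419e-01  8.93008304e-01 -8.30637689e-04]
 [ 2.69358779e-04 -1.06590191e-03 -9.99999396e-01]]
```

View pics/top0.png

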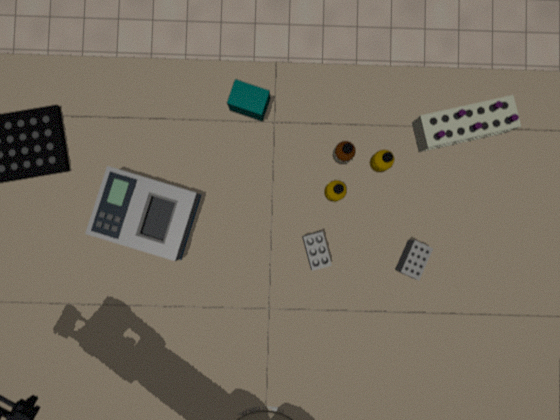

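View pics/side0.png

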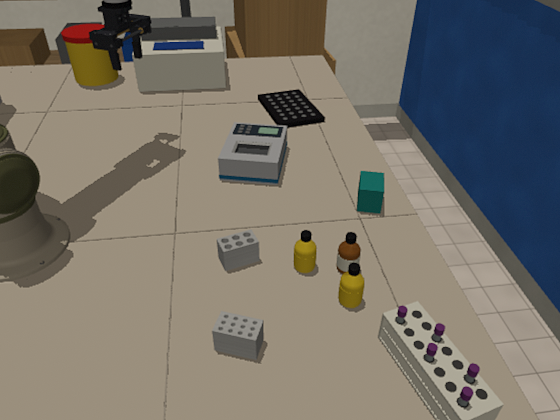

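The top view shows the arm's shadow, the heater at (145,213) with its well at (157,218), and the bottles at (345,151), (336,190) and (382,160). Two blocks could be the target: (317,250), with six large holes, and (414,258), with twelve small ones. In the side view they are at (238,248) and (239,335). I choose the first and check it in a crop.

```bash
python3 - <<'E'
from h import *
s=load('top0');d=load('side0')
c=s['color']
a=cv2.resize(c[215:285,285:445],(800,350),interpolation=cv2.INTER_CUBIC)
b=cv2.resize(c[165:265,80:205],(310,248),interpolation=cv2.INTER_CUBIC)
e=cv2.resize(d['color'][225:275,205:270],(322,248),interpolation=cv2.INTER_CUBIC)
im=np.zeros((600,800,3),np.uint8);im[:350]=a;im[350:598,:310]=b;im[350:598,400:722]=e
cv2.imwrite('pics/crop1.png',im)
hsv=cv2.cvtColor(c,cv2.COLOR_BGR2HSV)
def rect(m,off,z):
    m=cv2.morphologyEx(m,cv2.MORPH_CLOSE,np.ones((5,5)))
    cs,_=cv2.findContours(m,cv2.RETR_EXTERNAL,cv2.CHAIN_APPROX_NONE)
    k=max(cs,key=cv2.contourArea)[:,0]+off
    P=np.array([plane(s,u,v,z)[:2] for u,v in k])
    r=cv2.minAreaRect((P*1000).astype(np.float32)); bx=cv2.boxPoints(r)
    e1,e2=bx[1]-bx[0],bx[2]-bx[1]; L=e1 if np.hypot(*e1)>np.hypot(*e2) else e2
    return r,np.degrees(np.arctan2(L[1],L[0])),k.mean(0)
for nm,(u0,u1,v0,v1) in dict(large=(295,340,222,278),small=(390,440,230,285)).items():
    h=hsv[v0:v1,u0:u1]; g=c[v0:v1,u0:u1].astype(int)
    m=((h[...,2]>150)&(h[...,1]<45)).astype(np.uint8)*255
    print(nm,h[...,2].max(),rect(m,(u0,v0),.056), [dep(s,u,v).round(3) for u,v in [((u0+u1)//2,(v0+v1)//2),((u0+u1)//2+3,(v0+v1)//2+5)]])
u0,u1,v0,v1=130,185,190,247
h=hsv[v0:v1,u0:u1]; m=(h[...,2]<90).astype(np.uint8)*255
mm=m.copy();
n,l,st,ce=cv2.connectedComponentsWithStats(m); i=l[218-v0,157-u0]; m=(l==i).astype(np.uint8)*255
print('wellfloor',rect(m,(u0,v0),.052),dep(s,157,218),dep(s,180,225),h[218-v0,157-u0])
print(hsv[218,140:180,2]); print((s['depth'][218,135:180]*1000).astype(int))
E
```

```text
Traceback (most recent call last):
ValueError: max() iterable argument is empty
```

View pics/crop1.png

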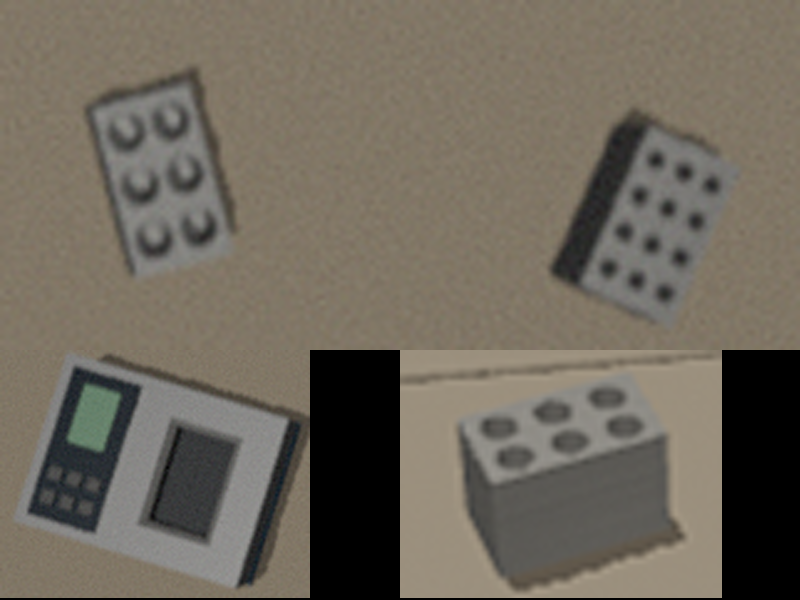

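The crop confirms the choice: the block at top-view (317,250) has six large holes (3 x 2), and the one at (414,258) has twelve small ones. The well rim corners in the top view are at about (150.6,193), (177,200), (164,243) and (137,235).

```bash
cat > m.py <<'E'
from h import *
s=load('top0');d=load('side0')
def tri(a,b):
    o1,d1=ray(s,*a);o2,d2=ray(d,*b)
    A=np.stack([d1,-d2],1);k=np.linalg.lstsq(A,o2-o1,rcond=None)[0]
    p,q=o1+k[0]*d1,o2+k[1]*d2
    return ((p+q)/2).round(4),round(float(np.linalg.norm(p-q)),4)
E
python3 - <<'E'
from m import *
T=np.array([(303,236),(323,230.6),(331,265.4),(312,270)]);S=np.array([(217.1,239.1),(224.6,251.6),(258.5,241.7),(251.9,229.4)])
print('tri block top centre',tri(T.mean(0),S.mean(0)))
def quad(T,z):
    P=np.array([plane(s,u,v,z)[:2] for u,v in T]);e=[P[(i+1)%4]-P[i] for i in range(4)]
    print(P.mean(0).round(4),[round(float(np.hypot(*x)),4) for x in e],[round(float(np.degrees(np.arctan2(x[1],x[0]))),1) for x in e])
quad(T,.056)
quad([(150.6,193.2),(177.2,199.7),(163.9,242.8),(137.3,235.2)],.07)
c=s['color'].astype(int);hsv=cv2.cvtColor(s['color'],cv2.COLOR_BGR2HSV)
def rect(m,u0,v0,z):
    m=cv2.morphologyEx(m,cv2.MORPH_OPEN,np.ones((2,2)))
    cs,_=cv2.findContours(m,cv2.RETR_EXTERNAL,cv2.CHAIN_APPROX_NONE)
    k=max(cs,key=cv2.contourArea)[:,0]+np.array((u0,v0))
    P=np.array([plane(s,u,v,z)[:2] for u,v in k])
    r=cv2.minAreaRect((P*1000).astype(np.float32)); bx=cv2.boxPoints(r)
    e1,e2=bx[1]-bx[0],bx[2]-bx[1]; L=e1 if np.hypot(*e1)>np.hypot(*e2) else e2
    return np.round(r[0],1),np.round(r[1],1),np.degrees(np.arctan2(L[1],L[0])).round(1)
for nm,(u0,u1,v0,v1) in dict(large=(295,340,222,278),small=(390,440,230,285)).items():
    h=hsv[v0:v1,u0:u1]; m=((h[...,1]<35)&(h[...,2]>60)).astype(np.uint8)*255
    print(nm,rect(m,u0,v0,.056))
g=hsv[...,2]; u0,u1,v0,v1=128,188,185,250
print(g[218,125:190].tolist())
for th in (90,130):
  m=(g[v0:v1,u0:u1]<th).astype(np.uint8)*255
  n,l,st,ce=cv2.connectedComponentsWithStats(m); m=(l==l[218-v0,157-u0]).astype(np.uint8)*255
  print('well',th,rect(m,u0,v0,.062))
print('depth z: block',[dep(s,u,v)[2].round(4) for u,v in [(306,240),(328,262),(317,250)]],'heater',dep(s,185,215)[2],'floor',dep(s,157,218),'small',dep(s,422,246))
a=cv2.resize(d['color'][110:195,205:300],(760,600),interpolation=cv2.INTER_CUBIC)[:600];cv2.imwrite('pics/crop2.png',a)
E
```

```text
tri block top centre (array([ 0.493 , -0.1091,  0.0531]), 0.0009)
[ 0.4936 -0.1089] [0.0473, 0.0811, 0.0445, 0.0798] [-73.3, -165.6, 105.1, 16.4]
[0.5576 0.2533] [0.0615, 0.1008, 0.0619, 0.0985] [-102.1, 165.1, 75.7, -15.2]
large (array([ 491.9, -110.2]), array([82.6, 49.8]), np.float32(15.6))
small (array([ 477.1, -338. ]), array([48.2, 82.8]), np.float32(-22.4))
[127, 140, 139, 136, 138, 136, 133, 137, 139, 142, 134, 137, 140, 135, 141, 120, 93, 87, 84, 49, 16, 35, 57, 56, 59, 62, 61, 60, 59, 55, 61, 59, 61, 57, 65, 54, 60, 56, 58, 59, 61, 58, 61, 55, 66, 81, 98, 120, 139, 141, 143, 145, 143, 138, 141, 142, 141, 137, 141, 138, 144, 147, 138, 105, 53]
well 90 (array([555. , 256.6]), array([64.4, 95.6]), np.float32(-16.2))
well 130 (array([555.7, 255.9]), array([ 70.4, 105.3]), np.float32(-15.1))
depth z: block [np.float64(0.058), np.float64(0.0578), np.float64(0.0553)] heater 0.07239644971097237 floor [0.5571184  0.25825233 0.05332808] small [ 0.51056073 -0.34729644  0.05822555]
```

View pics/crop2.png

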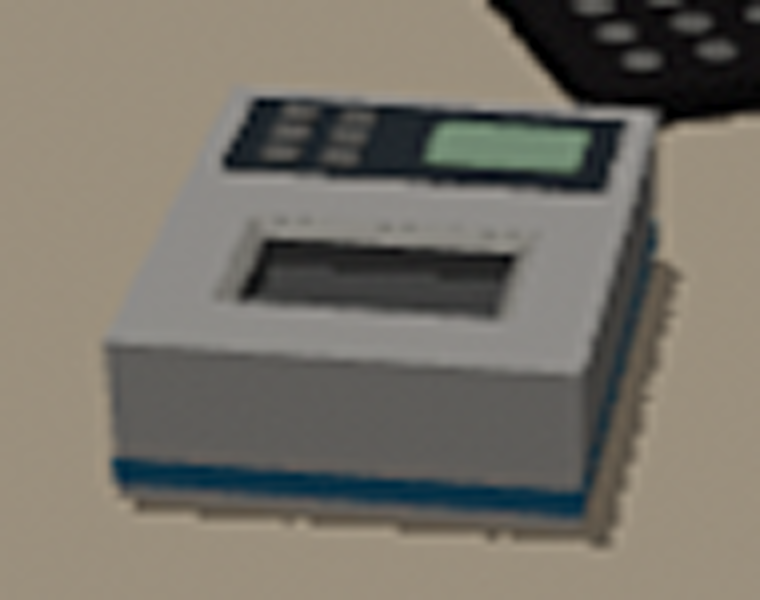

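The side crop shows the heater with its well rim centre at crop (381,268), which is pixel (252,147). The block is at about (0.4935,-0.109) with its long axis at 15.5°. The well is at about (0.557,0.254) with its long axis at -15.3°. Heights agree with the text to 3 mm. Next I go above the block.

>>> servo_tool:
  delta_rot:
    - [0, 0, 0.037]
    - [0, 0, 0.037]
    - [0, 0, 0.037]
    - [0, 0, 0.037]
    - [0, 0, 0.037]
    - [0, 0, 0.037]
    - [0, 0, 0.037]
    - [0, 0, 0.037]
    - [0, 0, 0.037]
    - [0, 0, 0.037]
  delta_pos:
    - [0.013, -0.029, 0]
    - [0.013, -0.029, 0]
    - [0.013, -0.029, 0]
    - [0.013, -0.029, 0]
    - [0.013, -0.029, 0]
    - [0.013, -0.029, 0]
    - [0.013, -0.029, 0]
    - [0.013, -0.029, 0]
    - [0.013, -0.029, 0]
    - [0.013, -0.029, 0]
  claw: [0.088, 0.088, 0.088, 0.088, 0.088, 0.088, 0.088, 0.088, 0.088, 0.088]

```text
time: 0.93
tcp_pos: [0.3664, 0.1774, 0.2386]
tcp_rot: [[-0.996, 0.095, -0.0], [0.095, 0.996, 0.0], [0.0, -0.0, -1.0]]
ft_force: [0.4, -0.2, 0.4]
grip_width: 0.0881
finger_force: 0.0
```

>>> servo_tool:
  delta_rot:
    - [0, 0, 0.037]
    - [0, 0, 0.037]
    - [0, 0, 0.037]
    - [0, 0, 0.037]
    - [0, 0, 0.037]
    - [0, 0, 0.037]
    - [0, 0, 0.037]
    - [0, 0, 0.037]
    - [0, 0, 0.037]
    - [0, 0, 0.037]
  delta_pos:
    - [0.013, -0.029, -0.005]
    - [0.013, -0.029, -0.01]
    - [0.013, -0.029, -0.01]
    - [0.013, -0.029, -0.01]
    - [0.013, -0.029, -0.01]
    - [0.013, -0.029, -0.01]
    - [0.013, -0.029, -0.01]
    - [0.013, -0.029, -0.01]
    - [0.013, -0.029, -0.01]
    - [0.011, -0.027, -0.01]
  claw: [0.088, 0.088, 0.088, 0.088, 0.088, 0.088, 0.088, 0.088, 0.088, 0.088]

```text
time: 1.77
tcp_pos: [0.4947, -0.1109, 0.1429]
tcp_rot: [[-0.963, -0.271, -0.0], [-0.271, 0.963, 0.0], [0.0, 0.0, -1.0]]
ft_force: [1.4, 0.1, 0.2]
grip_width: 0.0879
finger_force: 0.0
```

```bash
python3 - <<'E'
from m import *
print('well rim tri',tri((156.75,217.2),(252.1,147.4)),'block',tri((316.75,250),(237.5,240)))
o=get_obs();print(o['time'],o['tcp_pos'],np.degrees(np.arctan2(o['tcp_rot'][1][1],o['tcp_rot'][0][1])))
v=snap('side','side1');t=snap('top','top1')
cv2.imwrite('pics/c3.png',np.hstack([cv2.resize(v['color'][150:300,160:310],(400,400),interpolation=3),cv2.resize(t['color'][180:330,240:390],(400,400),interpolation=3)]))
E
```

```text
well rim tri (array([0.5574, 0.2551, 0.068 ]), 0.0025) block (array([ 0.493 , -0.1079,  0.0533]), 0.0031)
1.7667 [ 0.49465362 -0.11091094  0.14291706] 105.72957757707945
```

View pics/c3.png

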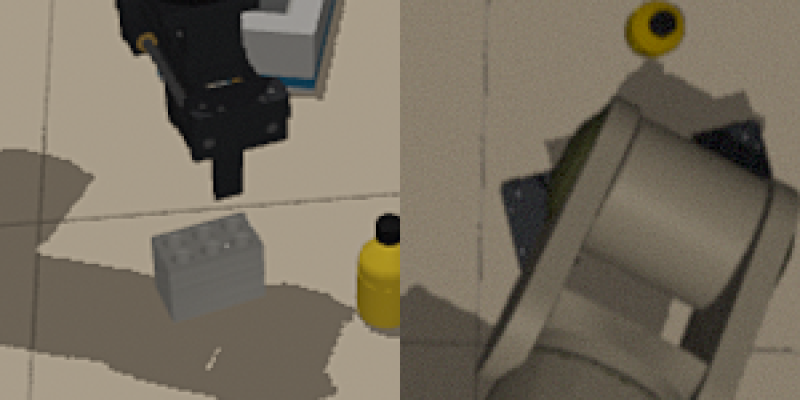

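The side crop shows the finger, with its tip at crop (228,197), centred above the six-hole block. The arm hides the block from the top camera. I shift 1–2 mm and go down to z = 0.028.

>>> servo_tool:
  delta_rot:
    - [0, 0, 0]
    - [0, 0, 0]
    - [0, 0, 0]
    - [0, 0, 0]
    - [0, 0, 0]
    - [0, 0, 0]
    - [0, 0, 0]
  delta_pos:
    - [-0.001, 0.002, -0.02]
    - [0, 0, -0.025]
    - [0, 0, -0.025]
    - [0, 0, -0.02]
    - [0, 0, -0.015]
    - [0, 0, -0.01]
    - [0, 0, 0]
  claw: [0.088, 0.088, 0.088, 0.088, 0.088, 0.088, 0.088]
  newtons: 30

```text
time: 2.45
tcp_pos: [0.4923, -0.1063, 0.0273]
tcp_rot: [[-0.963, -0.27, -0.003], [-0.27, 0.963, 0.001], [0.002, 0.002, -1.0]]
ft_force: [0.1, 0.5, 0.4]
grip_width: 0.0881
finger_force: 0.0
```

>>> servo_tool:
  delta_rot:
    - [0, 0, 0]
    - [0, 0, 0]
    - [0, 0, 0]
    - [0, 0, 0]
    - [0, 0, 0]
    - [0, 0, 0]
    - [0, 0, 0]
    - [0, 0, 0]
  delta_pos:
    - [0, 0, 0]
    - [0, 0, 0]
    - [0, 0, 0]
    - [0, 0, 0]
    - [0, 0, 0]
    - [0, 0, 0]
    - [0, 0, 0]
    - [0, 0, 0]
  claw: [0.07, 0.06, 0.05, 0.04, 0.04, 0.04, 0.04, 0.04]
  newtons: 30

```text
time: 3.12
tcp_pos: [0.4934, -0.1073, 0.029]
tcp_rot: [[-0.963, -0.27, 0.0], [-0.27, 0.963, -0.0], [-0.0, -0.0, -1.0]]
ft_force: [-0.2, 0.4, 3.1]
grip_width: 0.0458
finger_force: 29.9
```

>>> servo_tool:
  delta_rot:
    - [0, 0, 0]
    - [0, 0, 0]
    - [0, 0, 0]
    - [0, 0, 0]
    - [0, 0, 0]
    - [0, 0, 0]
  delta_pos:
    - [0, 0, 0.01]
    - [0, 0, 0.02]
    - [0, 0, 0.03]
    - [0, 0, 0.03]
    - [0, 0, 0.02]
    - [0, 0, 0.01]
  claw: [0.04, 0.04, 0.04, 0.04, 0.04, 0.04]

```text
time: 3.62
tcp_pos: [0.4938, -0.1074, 0.1516]
tcp_rot: [[-0.963, -0.27, 0.003], [-0.27, 0.963, -0.001], [-0.003, -0.002, -1.0]]
ft_force: [-0.2, -0.3, -4.6]
grip_width: 0.0457
finger_force: 30.0
```

>>> servo_tool:
  delta_rot:
    - [0, 0, -0.03]
    - [0, 0, -0.04]
    - [0, 0, -0.05]
    - [0, 0, -0.05]
    - [0, 0, -0.05]
    - [0, 0, -0.05]
    - [0, 0, -0.05]
    - [0, 0, -0.05]
    - [0, 0, -0.05]
    - [0, 0, -0.05]
  delta_pos:
    - [0.002, 0.012, 0]
    - [0.004, 0.024, 0]
    - [0.005, 0.03, 0]
    - [0.005, 0.03, 0]
    - [0.005, 0.03, 0]
    - [0.006, 0.03, 0]
    - [0.006, 0.03, 0]
    - [0.006, 0.03, 0]
    - [0.006, 0.03, 0]
    - [0.006, 0.03, 0]
  claw: [0.04, 0.04, 0.04, 0.04, 0.04, 0.04, 0.04, 0.04, 0.04, 0.04]

```text
time: 4.45
tcp_pos: [0.5437, 0.1704, 0.1479]
tcp_rot: [[-0.98, 0.198, -0.002], [0.198, 0.98, -0.0], [0.002, -0.001, -1.0]]
ft_force: [0.6, -0.6, -3.4]
grip_width: 0.0454
finger_force: 30.0
```

>>> servo_tool:
  delta_rot:
    - [0, 0, -0.04]
    - [0, 0, -0.03]
    - [0, 0, -0.001]
    - [0, 0, 0]
    - [0, 0, 0]
    - [0, 0, 0]
  delta_pos:
    - [0.005, 0.03, 0]
    - [0.004, 0.024, 0]
    - [0.0025, 0.023, 0]
    - [0.001, 0.009, 0]
    - [0, 0, 0]
    - [0, 0, 0]
  claw: [0.04, 0.04, 0.04, 0.04, 0.04, 0.04]

```text
time: 4.95
tcp_pos: [0.5564, 0.2543, 0.148]
tcp_rot: [[-0.965, 0.264, -0.001], [0.264, 0.965, -0.001], [0.001, -0.001, -1.0]]
ft_force: [0.1, 0.3, -3.8]
grip_width: 0.0454
finger_force: 30.0
```

```bash
python3 - <<'E'
from h import *
o=get_obs();print(o['time'],o['tcp_pos'],np.degrees(np.arctan2(o['tcp_rot'][1][1],o['tcp_rot'][0][1])))
v=snap('side','side2');t=snap('top','top2')
cv2.imwrite('pics/c4.png',np.hstack([cv2.resize(v['color'][80:200,190:310],(480,480),interpolation=3),cv2.resize(t['color'][160:280,90:170],(320,480),interpolation=3)]))
E
```

```text
4.95 [0.55638461 0.25427442 0.14802321] 74.68807270123207
```

View pics/c4.png

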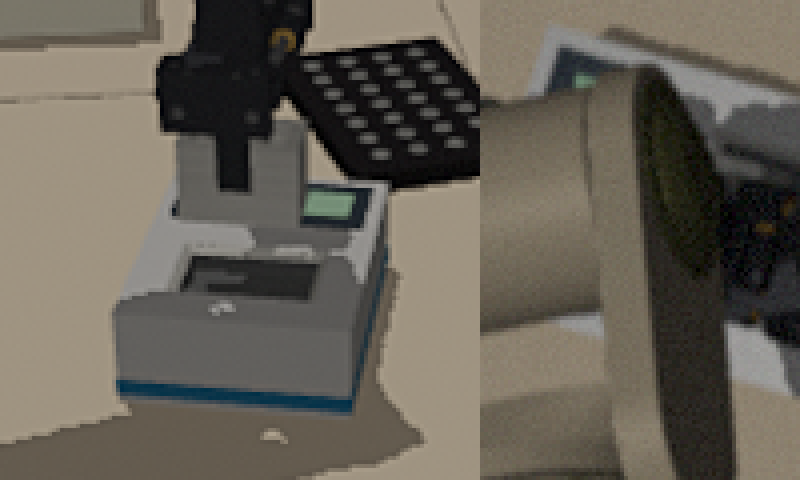

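The side crop shows the block held level above the well, with its lower front edge running from (180,217) to (303,229) in the crop. I cast those corners at their known height to check the offset.

```bash
python3 - <<'E'
from h import *
s=load('side2')
f=lambda x,y:(190+x/4-.5,80+y/4-.5)
a=plane(s,*f(180,217),.119);b=plane(s,*f(303,229),.119)
e=(b-a)[:2];L=np.hypot(*e);e/=L;n=np.array([-e[1],e[0]])
print(L,np.degrees(np.arctan2(e[1],e[0])),((a+b)/2)[:2]+n*.023)
# well rim in the same picture
q=[plane(s,*f(*p),.07) for p in[(183,258),(320,270),(305,302),(180,292)]]
print([x[:2].round(4) for x in q],plane(s,252.1,147.4,.07))
E
```

```text
0.08292958850697087 -18.030415854107996 [0.55646542 0.25281383]
[array([0.5114, 0.2758]), array([0.6033, 0.2483]), array([0.5884, 0.2075]), array([0.5066, 0.2303])] [0.5558887  0.25176471 0.07      ]
```

In the same picture the block centre and well centre agree to about 1 mm, so I lower it.

>>> servo_tool:
  delta_rot:
    - [0, 0, 0]
    - [0, 0, 0]
    - [0, 0, 0]
    - [0, 0, 0]
    - [0, 0, 0]
    - [0, 0, 0]
    - [0, 0, 0]
    - [0, 0, 0]
    - [0, 0, 0]
  delta_pos:
    - [0, 0, -0.01]
    - [0, 0, -0.015]
    - [0, 0, -0.012]
    - [0, 0, -0.006]
    - [0, 0, -0.005]
    - [0, 0, -0.005]
    - [0, 0, -0.005]
    - [0, 0, -0.004]
    - [0, 0, 0]
  claw: [0.04, 0.04, 0.04, 0.04, 0.04, 0.04, 0.04, 0.04, 0.04]

```text
time: 5.8
tcp_pos: [0.5565, 0.2548, 0.086]
tcp_rot: [[-0.964, 0.265, -0.001], [0.265, 0.964, -0.0], [0.001, -0.0, -1.0]]
ft_force: [-0.8, -1.3, -4.0]
grip_width: 0.046
finger_force: 30.0
```

>>> servo_tool:
  delta_rot:
    - [0, 0, 0]
    - [0, 0, 0]
    - [0, 0, 0]
    - [0, 0, 0]
  delta_pos:
    - [0, 0, -0.001]
    - [0, 0, -0.001]
    - [0, 0, -0.001]
    - [0, 0, 0]
  claw: [0.04, 0.04, 0.04, 0.04]

```text
time: 6.13
tcp_pos: [0.5568, 0.2548, 0.0837]
tcp_rot: [[-0.964, 0.265, 0.0], [0.265, 0.964, -0.0], [-0.0, 0.0, -1.0]]
ft_force: [-0.2, -0.3, -4.3]
grip_width: 0.0462
finger_force: 30.0
```

>>> servo_tool:
  delta_rot:
    - [0, 0, 0]
    - [0, 0, 0]
    - [0, 0, 0]
    - [0, 0, 0]
  delta_pos:
    - [0, 0, -0.001]
    - [0, 0, -0.001]
    - [0, 0, -0.001]
    - [0, 0, 0]
  claw: [0.04, 0.04, 0.04, 0.04]

```text
time: 6.47
tcp_pos: [0.5568, 0.2549, 0.081]
tcp_rot: [[-0.964, 0.265, 0.0], [0.265, 0.964, 0.0], [-0.0, 0.0, -1.0]]
ft_force: [-0.7, -1.7, -0.3]
grip_width: 0.0459
finger_force: 30.0
```

>>> servo_tool:
  delta_rot:
    - [0, 0, 0]
    - [0, 0, 0]
    - [0, 0, 0]
  delta_pos:
    - [0, 0, -0.0005]
    - [0, 0, -0.0005]
    - [0, 0, 0]
  claw: [0.04, 0.04, 0.04]

```text
time: 6.72
tcp_pos: [0.5568, 0.2549, 0.0809]
tcp_rot: [[-0.964, 0.264, 0.001], [0.264, 0.964, -0.0], [-0.001, 0.0, -1.0]]
ft_force: [-5.5, -1.1, 8.6]
grip_width: 0.0455
finger_force: 30.0
```

The upward force of 8.6 N at the expected height means the block is on the floor. I release it and go up.

>>> servo_tool:
  delta_rot:
    - [0, 0, 0]
    - [0, 0, 0]
    - [0, 0, 0]
    - [0, 0, 0]
    - [0, 0, 0]
    - [0, 0, 0]
  delta_pos:
    - [0, 0, 0]
    - [0, 0, 0]
    - [0, 0, 0]
    - [0, 0, 0]
    - [0, 0, 0]
    - [0, 0, 0]
  claw: [0.05, 0.055, 0.06, 0.068, 0.075, 0.075]

```text
time: 7.22
tcp_pos: [0.5568, 0.2548, 0.0797]
tcp_rot: [[-0.964, 0.265, -0.0], [0.265, 0.964, 0.0], [0.0, 0.0, -1.0]]
ft_force: [0.2, -0.9, -0.3]
grip_width: 0.0748
finger_force: 0.0
```

>>> servo_tool:
  delta_rot:
    - [0, 0, 0]
    - [0, 0, 0]
    - [0, 0, 0]
    - [0, 0, 0]
    - [0, 0, 0]
    - [0, 0, 0]
    - [0, 0, 0]
    - [0, 0, 0]
    - [0, 0, 0]
    - [0, 0, 0]
  delta_pos:
    - [0, 0, 0.01]
    - [0, 0, 0.02]
    - [0, 0, 0.03]
    - [0, 0, 0.03]
    - [0, 0, 0.03]
    - [-0.02, -0.03, 0.01]
    - [-0.02, -0.035, 0]
    - [-0.02, -0.035, 0]
    - [-0.02, -0.035, 0]
    - [-0.02, -0.035, 0]
  claw: [0.075, 0.075, 0.075, 0.075, 0.075, 0.075, 0.075, 0.075, 0.075, 0.075]

```text
time: 8.05
tcp_pos: [0.4555, 0.0837, 0.2104]
tcp_rot: [[-0.965, 0.264, 0.001], [0.264, 0.965, -0.0], [-0.001, 0.0, -1.0]]
ft_force: [0.5, -0.8, 1.2]
grip_width: 0.0749
finger_force: 0.0
```

>>> servo_tool:
  delta_rot:
    - [0, 0, 0]
    - [0, 0, 0]
    - [0, 0, 0]
    - [0, 0, 0]
  delta_pos:
    - [-0.01, -0.035, 0]
    - [-0.01, -0.035, 0]
    - [0, -0.02, 0]
    - [0, 0, 0]
  claw: [0.075, 0.075, 0.075, 0.075]

```text
time: 8.38
tcp_pos: [0.4367, -0.008, 0.2107]
tcp_rot: [[-0.963, 0.268, 0.001], [0.268, 0.963, -0.001], [-0.002, -0.001, -1.0]]
ft_force: [-0.6, 1.0, 0.1]
grip_width: 0.0752
finger_force: 0.0
```

```bash
python3 - <<'E'
from h import *
v=snap('side','side3');t=snap('top','top3')
cv2.imwrite('pics/c5.png',np.hstack([cv2.resize(v['color'][100:200,190:290],(400,400),interpolation=3),cv2.resize(t['color'][160:260,100:200],(400,400),interpolation=3)]))
E
```

```text
(no output)
```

View pics/c5.png

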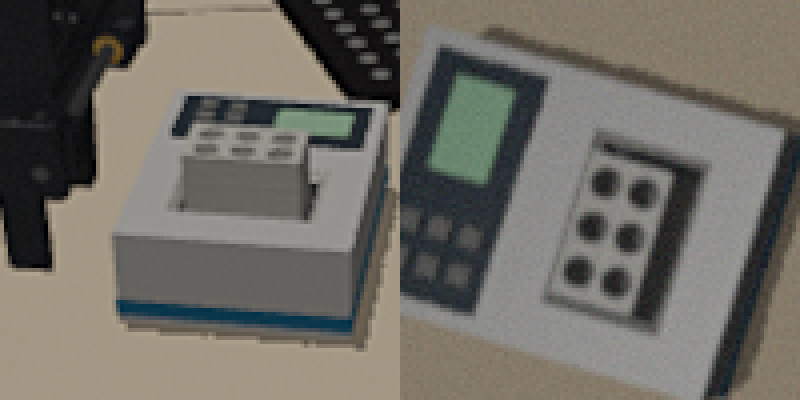

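The pictures show the block in the well with holes up; its top is at crop (613,230) in the top view, level and square, with the leftward offset being parallax. I check the height, tilt and centre, and that the other things have not moved.

```bash
python3 - <<'E'
from h import *
t=load('top3');t0=load('top0')
f=lambda x,y:(100+(x-400)/4-.5,160+y/4-.5)
print('top z',[dep(t,*np.round(f(*p)))[2].round(4) for p in [(602,160),(660,178),(568,292),(630,305),(620,195),(600,255)]])
C=[(598,150),(674,170),(636,316),(557,294)]
P=np.array([plane(t,*f(*p),.108)[:2] for p in C]);e=P[0]-P[3]
print(P.mean(0),np.degrees(np.arctan2(e[1],e[0])))
d=cv2.absdiff(t['color'],t0['color']).max(2)
for n,(u,v) in dict(small=(414,258),bottle=(345,151)).items(): print(n,d[v-20:v+20,u-20:u+20].max(),np.median(d[v-20:v+20,u-20:u+20]))
E
```

```text
top z [np.float64(0.1074), np.float64(0.1067), np.float64(0.1087), np.float64(0.1098), np.float64(0.0667), np.float64(0.1093)]
[0.5568052  0.25116925] -13.498295057758632
small 17 5.0
bottle 26 6.0
```

The block's top is at about 0.108 m, as it should be when seated. Its centre is within about 4 mm of the well's and its angle within 2°. The small-hole block and the bottle have not moved.

```bash
python3 -c "
from rig import hand_in
print(hand_in())"
```

```text
the job is handed in; nothing more can be done
None
```

I handed the job in with the six-hole block flat and square in the heater's well, holes up, set down gently and released; the small-hole block and the brown bottle were left untouched, and no verdict came back.

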